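# Fill the cinnamon jar and show its label to the pantry camera

## Task

Take the cinnamon stick out of its cork holder and push it through the neck of the open, red-labelled spice jar right down to the bottom, without letting it drop in, and let go of it. Then lift that jar out of the tray by its plain sides, keeping the fingers off its label, and hold it upright in the air in front of the little camera, label squarely facing the lens, centred on it, and 12 cm away from it. Finish while still holding the jar there, with the stick in it; leave the other jars, the mortar, the pepper mill and the camera undisturbed.

Things in the scene. Friction and masses are not known exactly. Their poses are not given: they have to be found in the camera images.
- stick: cinnamon stick, a brown rod 9 mm in diameter and 92 mm long, 12 g, with a foot chamfered over its last 3 mm. Origin at the centre of its foot, z along the rod to its top. At the start it stands upright in the hole of the cork holder, its lower 30 mm inside, its top 100 mm above the table.
- holder: fixed cork block, 56 x 56 mm and 40 mm high, with one round 11.5 mm hole in the middle of its top, 30 mm deep. Origin at the centre of its underside.
- jar: open square glass spice jar, red label, no cap, 150 g, in one of the tray's pockets. Body 44 x 44 x 60 mm, then a steel neck 23 mm across, 13 mm bore, up to 75 mm; walls 3 mm, inner floor 5 mm up. The stick, fully in, reaches 97 mm above the underside. Origin: centre of the underside, z up, +x to its label (= the tray's +x side at the start), plain sides at +y and -y
- jar_mouth (a point): centre of the open jar's mouth, 75 mm above its underside; axes as the jar's
- jar_label_mid (a point): centre of the red label's outer face: 23.5 mm from the jar's axis along the jar's +x, 34 mm above its underside. The label is a plate 34 mm wide and 36 mm high standing 1.5 mm proud of the glass. Axes as the jar's
- jar_back (a point): centre of the jar's back face (no label), 22 mm from the jar's axis along its -x, 34 mm above its underside
- tray: fixed dark wood tray, 75 mm (x) by 300 mm (y), 18 mm high, with three 47 mm square pockets 8 mm deep at y = -110, 0 and +110 mm in its frame (pocket floors 10 mm above the table). Origin at the centre of its underside.
- lens (a point): centre of the lens front of the small white camera (head 66 mm wide, 44 mm high) on a mast. The lens looks level along this point's -x; z is up, y sideways. Lens height is 130 to 200 mm above the table and changes from start to start; the mast's top is at 235 mm
- camstand: camera stand with its head: round fixed foot 90 mm in diameter, 12 mm thick. Origin at the centre of its underside; the lens is 34 mm from it along its -x. The head slides stiffly on the mast and is not to be touched.
- jar_ochre: filled, capped jar with an ochre label, a bystander in another pocket of the tray: body 44 x 44 x 60 mm, dark cap 34 mm wide up to 82 mm. Origin at the centre of its underside, label to its +x
- jar_green: filled, capped jar with a green label, a bystander, same sizes as the ochre one
- mortar: black stone mortar, a bystander: 136 mm across the rim, 70 mm high, its pestle leaning out to 108 mm. Origin at the centre of its underside
- mill: black pepper mill, a bystander: 54 mm across its foot, 153 mm high. Origin at the centre of its underside
- jar_label: the open jar's red label, a thin plate on its +x face; origin at its middle, 22.75 mm from the jar's axis and 34 mm above its underside; axes as the jar's
Mind the look-alikes: they are no part of the job. Leave any pink or purple look-alike of the jar alone.

How it is judged (in metres and radians):
On the way, in this order (a step that is already met when the one before it is completed fails the run):
1. the stick stands on the bottom of the open jar, let go, while the jar is still in the tray (z of stick in the frame of jar between 0 and 0.013 m and x of stick in the frame of jar between -0.02 and 0.02 m and y of stick in the frame of jar between -0.02 and 0.02 m and contact force between the fingers and stick below 0.05 N and linear speed of stick below 0.03 m/s and height (world z) of jar below 0.02 m), for 0.2 s.
2. the jar is held in the air, clear of the tray (height (world z) of jar above 0.05 m and contact force between the fingers and jar above 1 N), for 0.2 s.
At the end, for the whole second after the job is handed in: The fingers hold the jar still in the air, upright within 8 degrees, label towards the lens within 11 degrees, its centre within 20 mm of the lens axis sideways and in height and 95 to 145 mm from the lens; the stick's foot within 8 mm of the jar's inner floor; the other jars upright (x of jar_label_mid in the frame of lens between -0.145 and -0.095 m and y of jar_label_mid in the frame of lens between -0.02 and 0.02 m and z of jar_label_mid in the frame of lens between -0.02 and 0.02 m and x of jar_back in the frame of lens below -0.125 m and angle between the x axis of jar and the x axis of lens, either way round below 0.2 rad and angle between jar's own z axis and vertical below 0.14 rad and height (world z) of jar above 0.06 m and contact force between the fingers and jar above 1 N and contact force between jar and tray below 0.05 N and contact force between jar and camstand below 0.05 N and linear speed of jar below 0.03 m/s and z of stick in the frame of jar between 0 and 0.013 m and x of stick in the frame of jar between -0.02 and 0.02 m and y of stick in the frame of jar between -0.02 and 0.02 m and angle between each of jar_ochre, jar_green's own z axis and vertical below 0.1 rad); the arm keeps its last pose, push and grip.
It fails at once if another jar, the mortar or the pepper mill is moved more than 25 mm (distance of any of jar_ochre, jar_green, mortar, mill from where it was at the start of the episode above 0.025 m).
It fails at once if the camera is touched (contact force between anything else and camstand above 1 N).
It fails at once if the fingers press on the red label (contact force between the fingers and jar_label above 0.5 N).
It fails at once if the stick is dropped (falls free of the fingers faster than 0.6 m/s) (contact force between the fingers and stick below 0.01 N and linear speed of stick above 0.6 m/s and distance of jar from where it was at the start of the episode below 0.02 m).
It also fails if it takes over 58 s, if anything falls off the work surface, if the arm or the gripper's body presses on something with over 40 N, if the wrist force passes 120 N, or if a joint passes its speed limit or range.

## Robot

A 6-joint arm with a two-finger parallel gripper is mounted at the origin on the work surface. World frame = base frame: x ahead of the robot, y to its left, z up, the work surface at z = 0. Lengths are in mm, angles in rad, forces in N, time in s.
With the tool pointing down it reaches from about 300 to 775 mm from the base axis. Payload 14.6 kg.
Tool frame: the origin (TCP) lies on the centre line of the jaws, within the pads' length; the fingertips stand 19 mm ahead of it and the grasp point (between the pads) is the TCP (bot.tip_reach is the distance from the TCP to the fingertips, in mm); z points along the fingers, y is the line along which they close (so a half turn about z gives the same grasp; the last joint's range is limited). The gripper opens to 85 mm and grips with 20 to 120 N. Pads are 22 mm wide; open, the fingers measure 114 mm over their backs; the gripper's body (76 mm by 85 mm) begins 54 mm behind the grasp point. The pads swing forward as they close: fully open they stand 13 mm farther back than shut.
Start: joints at [1.128, 0.3, 1.521, -0, 1.321, -0.067], TCP at [201.856, 511.609, 250.281] pointing down, gripper open.
Joint ranges: [-3.03, 3.03], [-0.79, 2.21], [0.23, 2.52], [-1.04, 4.18], [0, 3.07], [-2.55, 2.55]. Speed limits (rad/s): [2.22, 2.22, 2.57, 3.14, 3.14, 3.14].

## Interface

Orientations are given as a unit quaternion [w, x, y, z].
In Python, from rig import bot gives the robot as it stands. Calls block until the motion is done:
- bot.move_to(position, orientation): joint-space move of the TCP to a pose.
- bot.servo_line(position, attitude=None, speed=150, until_force=None): straight line of the TCP; attitude=None keeps the orientation; speed is the mean speed in mm/s. With until_force (N) it stops when the force on the tool has changed by that much, and returns True; else False.
- bot.move_joints(angles): joint-space move.
- bot.move_gripper(opening, grip_force=None): finger opening in mm; grip_force is the grip in N (None keeps the last); returns when the fingers have stopped.
- bot.dwell(seconds).
- bot.ik(position, orientation): joint angles nearest the present ones, or None.
- bot.read_state(): the state.
- bot.read_camera(name): name is "scene" or "top"; returns a dict with "image" (480x640x3 uint8, blue, green, red), "depth" (480x640 float32, mm along the optical axis (not along the pixel's ray), 0 where there is no reading), "fovy" (degrees; the focal length in pixels is half the picture's height over the tangent of half this angle, whatever the lens; pixels are square), "cx", "cy" (the principal point, pixels), "eye" and "attitude" of the camera in the world. Camera axes: x right, y down, z forward; pixel columns grow to the right and rows downward; lengths in mm; the calibration is good to about 2 mm. A picture is of the moment at which its call begins.
A pose or a line that the arm cannot do raises bot.MotionError and nothing moves.
- bot.finish_job(): hands the job in; it is judged then, once.
The state is a dict: "clock": time; "joint_positions": joint angles; "qvel": joint speeds; "effort": joint torques, N m; "ee_pos": TCP position; "tool_rot": TCP orientation; "ft_force": force on the tool from outside, world axes, zero at the start; "moment": the same for the moment, N m; "grip_width": finger opening in mm; "grip_force": force on a finger pad.
Only numpy, scipy, OpenCV 4.12 (cv2) and the standard library are available. Lean on these libraries where they do the work, as an engineer would, in place of code of your own. Each camera call takes 0.05 s, during which the arm holds its last target. There are 200 camera calls.

## Working session

There is one attempt and no reset: what is moved stays moved. The work goes in short steps, each a Python script; the robot and the scene stay as the last script left them, time stands still between calls to the robot, and variables do not carry over. Pictures are saved under pics/ and viewed, at most 10 in all, crops included, and the job is handed in when it is done.

```bash
ls; mkdir -p pics; python3 - <<'E'
from rig import bot
import cv2,pickle
for n in("scene","top"):
    c=bot.read_camera(n); cv2.imwrite(f"pics/{n}0.png",c["image"]); pickle.dump(c,open(f"{n}0.pkl","wb"))
    print(n,c["fovy"],c["cx"],c["cy"],c["eye"],c["attitude"])
print(bot.read_state())
E
```

```text
pics
scene 57.67361201052292 316.3996048147493 242.28971924067153 [1213.16839469  -73.45457618  671.72017968] [-0.31753195  0.69483395  0.58119498 -0.28034199]
top 53.24225053911925 315.87455638083185 251.49209249144096 [ 303.76315562   54.71622538 1346.10245911] [ 0.06045174 -0.69645227  0.71166357 -0.06953254]
{'clock': 0.1, 'joint_positions': array([ 1.12841298e+00,  3.00424098e-01,  1.52154523e+00,  3.35819059e-06,
        1.32070727e+00, -6.65837056e-02]), 'qvel': array([ 0.00028134, -0.00148444, -0.00100454,  0.00091993,  0.00145406,
       -0.00020159]), 'effort': array([ 1.80038478e-03, -5.44380963e+01, -3.62367010e+01, -5.75021545e-05,
        3.05503498e-03, -1.67557539e-05]), 'ee_pos': array([201.76663921, 511.43859298, 249.76225477]), 'tool_rot': array([-1.38013204e-04,  1.86796475e-01,  9.82398485e-01, -5.24107035e-04]), 'ft_force': array([0.3240907 , 0.47346171, 0.39477402]), 'moment': array([-0.00052281, -0.02858658, -0.01775272]), 'grip_force': 0.0, 'grip_width': 85.49409263155933}
```

View pics/scene0.png

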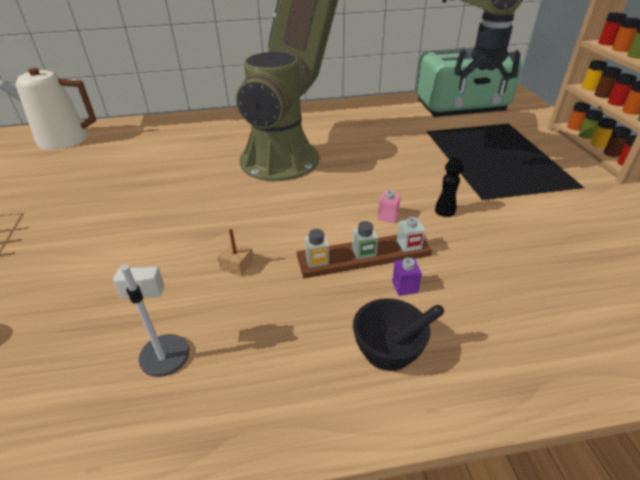

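View pics/top0.png

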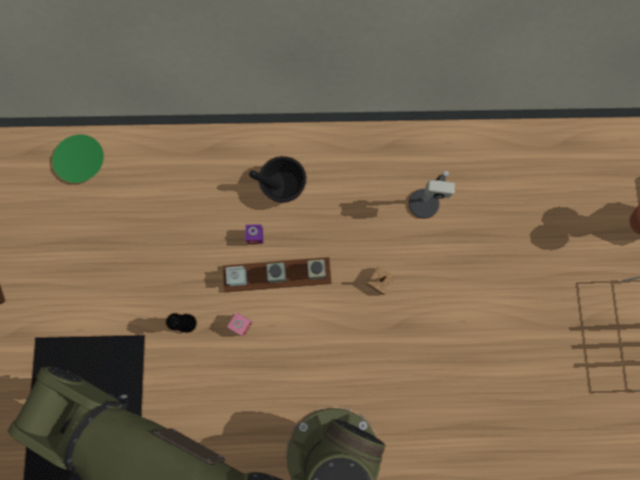

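The scene shows the open red-label jar at scene (411,235) and top (236,275), in the tray's +y end pocket. The look-alikes stand outside the tray: pink at scene (390,207) and top (239,324), purple at scene (406,277) and top (254,234). Only the red-labelled jar in the tray fits. The stick is at scene (233,242), and the camera head at scene (140,283) faces the robot.

```bash
cat > h.py <<'E'
import numpy as np,cv2,pickle
from scipy.spatial.transform import Rotation as R
def cam(c):
    w,x,y,z=c["attitude"]; return R.from_quat([x,y,z,w]).as_matrix(),240/np.tan(np.radians(c["fovy"])/2),np.array(c["eye"])
def ray(c,u,v):
    M,f,e=cam(c); return e,M@np.array([(u-c["cx"])/f,(v-c["cy"])/f,1.])
def onplane(c,u,v,z):
    e,d=ray(c,u,v); return e+d*(z-e[2])/d[2]
def proj(c,p):
    M,f,e=cam(c); q=M.T@(np.asarray(p,float)-e); return np.array([c["cx"]+f*q[0]/q[2],c["cy"]+f*q[1]/q[2]])
def tri(c1,p1,c2,p2):
    e1,d1=ray(c1,*p1); e2,d2=ray(c2,*p2); t=np.linalg.lstsq(np.c_[d1,-d2],e2-e1,rcond=None)[0]
    a,b=e1+d1*t[0],e2+d2*t[1]; return (a+b)/2,np.linalg.norm(a-b)
def cloud(c):
    M,f,e=cam(c); v,u=np.mgrid[:480,:640]; D=c["depth"]
    return (np.stack([(u-c["cx"])/f*D,(v-c["cy"])/f*D,D],-1))@M.T+e
E
python3 - <<'E'
from h import *
s=pickle.load(open("scene0.pkl","rb"));t=pickle.load(open("top0.pkl","rb"))
def crop(c,x,y,w,h,k): return cv2.resize(c["image"][y:y+h,x:x+w],None,fx=k,fy=k,interpolation=cv2.INTER_CUBIC)
a=np.hstack([crop(s,370,200,80,60,5),crop(t,215,250,80,60,5)])
b=np.hstack([crop(s,110,225,160,120,2.5),crop(t,365,165,120,120,2.5)[:, :300]]); b=cv2.copyMakeBorder(b,0,0,0,100,0)
cv2.imwrite("pics/crops.png",np.vstack([a,b]))
for n,c in(("s",s),("t",t)):
    P=cloud(c); hsv=cv2.cvtColor(c["image"],cv2.COLOR_BGR2HSV); m0=c["depth"]>0
    inr=lambda x0,x1,y0,y1,z0,z1:(P[...,0]>x0)&(P[...,0]<x1)&(P[...,1]>y0)&(P[...,1]<y1)&(P[...,2]>z0)&(P[...,2]<z1)&m0
    # camera head: white, high
    m=inr(300,600,-420,-150,100,240)&(hsv[...,1]<40)&(hsv[...,2]>150)
    print(n,"head",m.sum(),P[m].mean(0).round(1),np.percentile(P[m],[2,98],0).round(1))
    m=inr(300,600,-420,-150,6,18)&(hsv[...,2]<110); print("foot",m.sum(),P[m].mean(0).round(1),cv2.minEnclosingCircle(np.argwhere(m)[:,::-1].astype(np.float32)))
    # tray
    m=inr(150,450,-50,400,6,30)&(hsv[...,2]<110)
    n_,L,st,_=cv2.connectedComponentsWithStats(m.astype(np.uint8)); i=1+np.argmax(st[1:,4]); m=L==i
    print("tray",st[i],cv2.minAreaRect(P[m][:,:2].astype(np.float32)))
    m=inr(100,450,-150,-20,25,50); print("holder",m.sum(),cv2.minAreaRect(P[m][:,:2].astype(np.float32)))
    m=inr(100,450,-150,-20,60,120); print("stick",m.sum(),P[m].mean(0).round(1) if m.any() else 0)
    for k,(y0,y1) in enumerate([(40,100),(100,160),(190,260)]):
        m=inr(150,450,y0,y1,66,110); print("jartop",m.sum(),P[m].mean(0).round(1),np.percentile(P[m],[2,98],0).round(0).tolist())
E
```

```text
<stdin>:12: RuntimeWarning: Mean of empty slice.
  ret = um.true_divide(
Traceback (most recent call last):
IndexError: index -1 is out of bounds for axis 0 with size 0
```

View pics/crops.png

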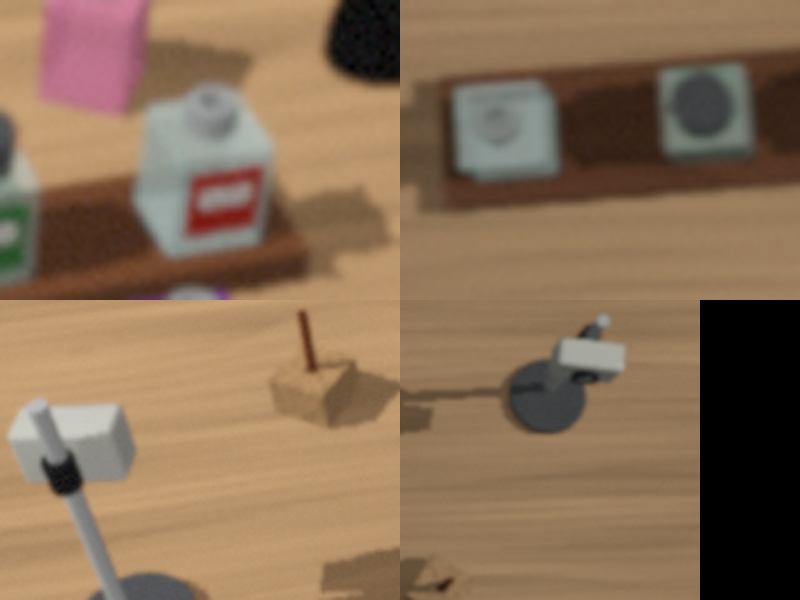

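The crop confirms the open jar: red label at scene (415,239), steel mouth at scene (412,219) and top (234,274). The camera head's back faces the scene camera. The head mask came up empty, so I'll sample depths at known pixels.

```bash
python3 - <<'E'
from h import *
s=pickle.load(open("scene0.pkl","rb"));t=pickle.load(open("top0.pkl","rb"))
Ps,Pt=cloud(s),cloud(t)
print((s["depth"]>0).mean(),(t["depth"]>0).mean())
for n,P,c,u,v in [("mouth",Ps,s,412,219),("headback",Ps,s,145,283),("foot",Ps,s,170,355),("sticktop",Ps,s,232,233),("table",Ps,s,300,400),
 ("mouth",Pt,t,234,274),("head",Pt,t,441,187),("foot",Pt,t,420,207),("green",Pt,t,276,271),("table",Pt,t,400,350)]:
    hsv=cv2.cvtColor(c["image"],cv2.COLOR_BGR2HSV); print(n,P[v,u].round(1),c["depth"][v,u],hsv[v,u])
print("mouth",tri(s,(412.2,219.5),t,(234.4,274.4)))
E
```

```text
0.9959798177083333 0.9959928385416666
mouth [477.  256.   82.7] 974.1746 [150   2 132]
headback [ 692.7 -266.3  192.7] 679.72644 [ 34  13 139]
foot [ 695.7 -269.8   10.9] 793.6781 [120   4  57]
sticktop [ 466.9 -141.    95.8] 927.6207 [ 13 148 107]
table [ 8.198e+02 -4.860e+01 -6.000e-01] 732.3701 [ 16 105 187]
mouth [492.4 265.6  12.7] 1342.1245 [ 56  15 122]
head [ 673.4 -278.3  204.4] 1194.862 [ 30  12 168]
foot [ 677.3 -269.9    9.6] 1386.8767 [120   4  65]
green [486.9 142.4  91.7] 1265.2574 [100  11  67]
table [ 273.  -191.1    1.5] 1319.7399 [ 16 102 147]
mouth (array([481.36266018, 253.87526305,  84.66535819]), np.float64(1.49007994677741))
```

```bash
python3 - <<'E'
from h import *
s=pickle.load(open("scene0.pkl","rb"));t=pickle.load(open("top0.pkl","rb"))
for n,c in(("s",s),("t",t)):
    P=cloud(c); hsv=cv2.cvtColor(c["image"],cv2.COLOR_BGR2HSV); m0=c["depth"]>0
    inr=lambda x0,x1,y0,y1,z0,z1:(P[...,0]>x0)&(P[...,0]<x1)&(P[...,1]>y0)&(P[...,1]<y1)&(P[...,2]>z0)&(P[...,2]<z1)&m0
    def comp(m):
        k,L,st,_=cv2.connectedComponentsWithStats(m.astype(np.uint8)); i=1+np.argmax(st[1:,4]); return L==i
    m=comp(inr(580,760,-370,-180,120,240)&(hsv[...,1]<60)&(hsv[...,2]>90)); q=P[m]
    print(n,"head",m.sum(),np.percentile(q,[2,50,98],0).round(1).tolist(),cv2.minAreaRect(q[:,:2].astype(np.float32)))
    if n=="s":
        b=q[(q[:,2]<np.percentile(q[:,2],60))]; A=np.c_[b[:,1],np.ones(len(b))]; print(" back slope dx/dy",np.polyfit(b[:,1],b[:,0],1))
    pts=np.argwhere(comp(inr(600,760,-360,-200,5,18)&(hsv[...,1]<70)&(hsv[...,2]<110)))[:,::-1]
    g=np.array([onplane(c,u,v,12)[:2] for u,v in pts],np.float32); print(" foot",cv2.minEnclosingCircle(g))
    pts=np.argwhere(comp(inr(420,560,-30,330,4,26)&(hsv[...,2]<115)))[:,::-1]
    g=np.array([onplane(c,u,v,18)[:2] for u,v in pts],np.float32); print(" tray",cv2.minAreaRect(g))
    m=inr(400,530,-200,-80,30,48); pts=np.argwhere(m)[:,::-1]; print(" holder",m.sum(),cv2.minAreaRect(np.array([onplane(c,u,v,40)[:2] for u,v in pts],np.float32)))
    m=inr(400,530,-200,-80,55,115); q=P[m]; print(" stick",m.sum(),q.round(0)[::6].tolist())
    for y0,y1 in [(0,80),(110,180),(220,300)]:
        q=P[inr(430,560,y0,y1,78,105)]; print(" jartop",len(q),q.mean(0).round(1),np.percentile(q,[2,98],0).round(0).tolist())
E
```

```text
s head 1251 [[665.4, -311.8, 164.4], [689.7, -274.8, 198.8], [704.9, -247.3, 235.1]] ((684.4541625976562, -280.93499755859375), (66.30332946777344, 48.17637634277344), 81.73712921142578)
 back slope dx/dy [2.74086791e-02 6.96380616e+02]
 foot ((692.586181640625, -280.9065856933594), 45.21157455444336)
 tray ((500.6697998046875, 145.30531311035156), (83.29736328125, 300.5545654296875), 3.0122363567352295)
 holder 506 ((470.11993408203125, -141.97048950195312), (64.16595458984375, 66.26156616210938), 53.818607330322266)
 stick 80 [[464.0, -144.0, 104.0], [466.0, -140.0, 103.0], [469.0, -145.0, 101.0], [467.0, -141.0, 96.0], [468.0, -146.0, 92.0], [470.0, -142.0, 90.0], [465.0, -147.0, 82.0], [468.0, -145.0, 81.0], [468.0, -142.0, 78.0], [466.0, -147.0, 71.0], [467.0, -143.0, 69.0], [465.0, -139.0, 64.0], [467.0, -144.0, 60.0], [465.0, -140.0, 55.0]]
 jartop 192 [501.3  34.7  89.2] [[484.0, 19.0, 79.0], [513.0, 51.0, 94.0]]
 jartop 184 [494.8 143.4  89.3] [[476.0, 129.0, 78.0], [508.0, 159.0, 94.0]]
 jartop 68 [484.8 254.1  83. ] [[473.0, 244.0, 79.0], [495.0, 264.0, 86.0]]
t head 330 [[657.8, -308.9, 181.3], [675.2, -277.7, 202.3], [694.1, -246.3, 206.6]] ((681.52880859375, -279.7501220703125), (66.5830078125, 41.53563690185547), 80.23291015625)
 foot ((688.0704345703125, -280.4930725097656), 44.17550277709961)
 tray ((488.48980712890625, 150.74664306640625), (77.10433197021484, 308.2538146972656), 3.332350015640259)
 holder 402 ((463.61712646484375, -141.06118774414062), (56.49006652832031, 58.432960510253906), 56.11793518066406)
 stick 20 [[468.0, -141.0, 106.0], [463.0, -141.0, 105.0], [461.0, -140.0, 104.0], [461.0, -139.0, 58.0]]
 jartop 132 [495.1  37.   93. ] [[480.0, 22.0, 86.0], [511.0, 52.0, 99.0]]
 jartop 131 [488.5 146.3  92.7] [[473.0, 132.0, 82.0], [503.0, 161.0, 98.0]]
 jartop 47 [482.1 256.2  85.1] [[471.0, 246.0, 79.0], [493.0, 268.0, 91.0]]
```

```bash
cat >> h.py <<'E'
def down(yaw):  # tool down, closing line (tool y) at yaw deg from world y
    q=(R.from_euler('z',yaw,degrees=True)*R.from_quat([0,1,0,0])).as_quat(); return [q[3],q[0],q[1],q[2]]
E
python3 - <<'E'
from h import *
from rig import bot
s=pickle.load(open("scene0.pkl","rb"));t=pickle.load(open("top0.pkl","rb"))
for nm,p,ys in [("stick",(465,-142,150),(90,-90)),("jar",(483,254.5,200),(93.5,-86.5)),("jarhold",(483,254.5,62),(3.5,-176.5)),("final",(510,-255,200),(-8,172))]:
    for y in ys:
        q=bot.ik(p,down(y)); print(nm,y,None if q is None else np.round(q,2))
for c,(u0,u1,v0,v1) in((s,(218,250,222,262)),(t,(360,400,262,300))):
    im=c["image"]; hsv=cv2.cvtColor(im,cv2.COLOR_BGR2HSV); m=np.zeros(im.shape[:2],bool); m[v0:v1,u0:u1]=(hsv[...,2]<112)[v0:v1,u0:u1]&(hsv[...,1]>125)[v0:v1,u0:u1]
    for v in range(v0,v1):
        x=np.flatnonzero(m[v]); 
        if len(x): print(v,x.min(),x.max(),end=" | ")
    print("\nproj",proj(c,(465,-142,40)),proj(c,(465,-142,100)))
P=cloud(t); m=(abs(P[...,2]-204)<5)&(abs(P[...,0]-675)<30)&(abs(P[...,1]+278)<45); print("headtop",cv2.minAreaRect(P[m][:,:2].astype(np.float32)),np.median(P[m][:,2]))
P=cloud(s); m=(abs(P[...,2]-180)<16)&(abs(P[...,0]-690)<20)&(abs(P[...,1]+278)<45); q=P[m]
for y in range(-320,-235,8):
    k=q[(q[:,1]>=y)&(q[:,1]<y+8)]; print(y+4,len(k),np.median(k[:,0]).round(1) if len(k) else 0,end="; ")
E
```

```text
stick 90 None
stick -90 [-0.37  0.27  1.81 -0.    1.06 -0.37]
jar 93.5 None
jar -86.5 [ 0.42  0.34  1.59 -0.    1.21  0.36]
jarhold 3.5 [ 0.42  0.52  1.69 -0.    0.93 -1.21]
jarhold -176.5 [ 0.42  0.52  1.69 -0.    0.93  1.93]
final -8 [-0.53  0.39  1.52 -0.    1.23 -1.96]
final 172 [-0.53  0.39  1.52 -0.    1.23  1.18]
230 230 230 | 231 230 231 | 232 230 231 | 233 231 232 | 234 231 232 | 235 231 232 | 236 231 232 | 237 231 232 | 238 231 233 | 239 232 233 | 240 232 233 | 241 232 233 | 242 232 233 | 243 232 233 | 244 233 234 | 245 233 234 | 246 233 234 | 247 233 234 | 248 233 235 | 249 233 235 | 250 234 235 | 251 234 236 | 252 234 236 | 258 249 249 | 259 248 249 | 261 248 248 | 
proj [235.18488067 252.2099251 ] [231.23345452 230.96173818]
276 383 385 | 277 382 385 | 278 381 385 | 279 380 384 | 280 380 383 | 281 380 381 | 
proj [380.9487908  279.42305963] [384.24839202 276.54790906]
headtop ((675.203369140625, -278.14947509765625), (67.95500183105469, 41.9924430847168), 67.03974151611328) 202.96836461253588
-316 15 684.9; -308 73 686.5; -300 45 687.9; -292 44 706.5; -284 54 708.6; -276 150 701.7; -268 74 692.8; -260 77 694.0; -252 116 692.7; -244 50 676.0; -236 0 0;
```

The stick at (465,-142) matches both views; lens yaw is about -9°, lens at about (656,-275,182). Going for the stick, closing along x.

```bash
python3 - <<'E'
from h import *
from rig import bot
bot.move_gripper(40,40)
bot.move_to([465,-142,180],down(-90))
bot.servo_line([465,-142,102],speed=120)
bot.move_gripper(0,40)
st=bot.read_state(); print(st["grip_width"],st["grip_force"],st["ft_force"],st["ee_pos"])
bot.servo_line([465,-142,190],speed=100)
st=bot.read_state(); print(st["clock"],st["grip_width"],st["grip_force"],st["ee_pos"])
c=bot.read_camera("scene"); pickle.dump(c,open("s1.pkl","wb"))
print(proj(c,(465,-142,190)),proj(c,(465,-142,96)))
u,v=proj(c,(465,-142,140)).astype(int)
cv2.imwrite("pics/s1.png",cv2.resize(c["image"][v-50:v+50,u-60:u+60],None,fx=5,fy=5,interpolation=cv2.INTER_CUBIC)); print(u,v)
E
```

```text
7.3128823332952555 39.13739611627534 [-1.55252881  0.17902347  6.20715425] [ 465.14330874 -142.1112981   102.52976134]
5.3333 7.0546322842002755 38.963747173547745 [ 464.75876472 -141.90651273  189.3760869 ]
[224.65001867 195.56032361] [231.50706599 232.43304186]
228 215
```

View pics/s1.png

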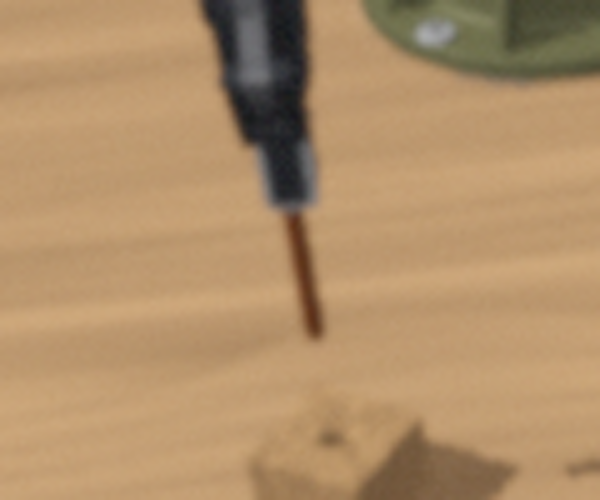

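The stick is gripped and straight; its foot at scene (231,232.6) agrees with the projected (231.5,232.4). Carrying it above the mouth.

```bash
python3 - <<'E'
from h import *
from rig import bot
s=pickle.load(open("scene0.pkl","rb"));t=pickle.load(open("top0.pkl","rb"))
# mouth by fitting dark-ring/bright-neck centroid in each initial view
print(onplane(s,412.2,219.5,85),onplane(t,234.4,274.4,85))
bot.servo_line([465,-142,235],speed=150)
bot.move_to([482.5,254.5,235],down(-86.5))
bot.servo_line([482.5,254.5,194],speed=80)
st=bot.read_state(); print(st["clock"],st["ee_pos"],st["ft_force"])
for n in("scene","top"):
    c=bot.read_camera(n); pickle.dump(c,open(n+"2.pkl","wb"))
    print(proj(c,(482.5,254.5,101)),proj(c,(482.5,254.5,85)))
    u,v=proj(c,(482.5,254.5,90)).astype(int); print(u,v)
    cv2.imwrite(f"pics/{n}2.png",cv2.resize(c["image"][v-35:v+35,u-40:u+40],None,fx=8,fy=8,interpolation=cv2.INTER_CUBIC))
E
```

```text
[481.80980738 254.46908311  85.        ] [481.09248388 253.097676    85.        ]
7.975 [482.68319605 254.50075375 194.260886  ] [-0.2819129   0.93722793 -0.65061731]
[413.19500121 213.85547896] [412.31712584 219.68166516]
412 217
[232.91172853 273.04620021] [233.87440614 273.88461346]
233 273
```

View pics/scene2.png

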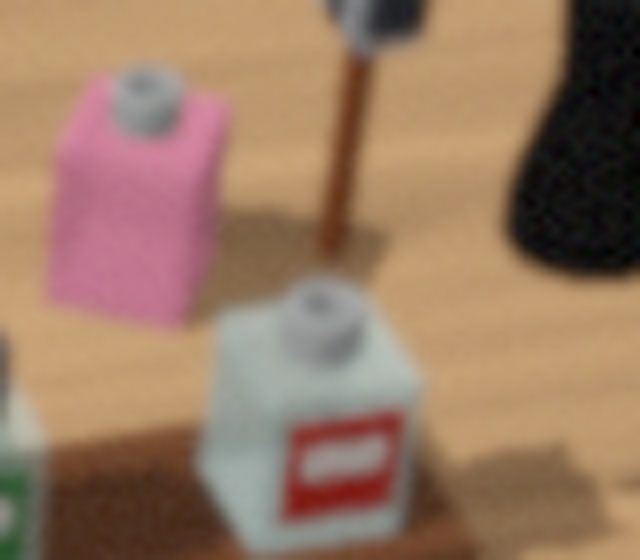

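Foot at scene (413.2,213) stands above the mouth at (412.2,219.1), as predicted for coaxial alignment (within about 1 mm). Lowering with force guard.

```bash
python3 - <<'E'
from h import *
from rig import bot
x,y=481.8,254.4
bot.servo_line([x,y,188],speed=60)
for k,(dx,dy) in enumerate([(0,0),(-1.5,0),(1.5,0),(0,1.5),(0,-1.5)]):
    hit=bot.servo_line([x+dx,y+dy,160],speed=30,until_force=4)
    st=bot.read_state(); print(k,hit,st["ee_pos"].round(1),st["ft_force"].round(1),st["grip_width"],st["clock"])
    if not hit: break
    if st["ee_pos"][2]<172: break
    bot.servo_line([x+dx,y+dy,184],speed=60)
if st["ee_pos"][2]<172:
    p=st["ee_pos"]; hit=bot.servo_line([p[0],p[1],101],speed=35,until_force=5)
    st=bot.read_state(); print(hit,st["ee_pos"].round(1),st["ft_force"].round(1),st["grip_width"],st["clock"])
E
```

```text
0 False [481.9 254.5 160.2] [ 0.4 -0.1 -0.9] 7.236301707945714 9.4083
True [482.1 254.5 107.5] [-0.   0.6  6.5] 7.020860113100109 10.75
```

```bash
python3 - <<'E'
from h import *
from rig import bot
bot.move_gripper(30); bot.dwell(0.4)
x,y=482,254.4
bot.servo_line([x,y,190],speed=100)
bot.dwell(0.2)
c=bot.read_camera("scene"); pickle.dump(c,open("s3.pkl","wb"))
print(bot.read_state()["clock"],proj(c,(x,y,107)))
u,v=412,217
cv2.imwrite("pics/s3.png",cv2.resize(c["image"][v-35:v+35,u-40:u+40],None,fx=8,fy=8,interpolation=cv2.INTER_CUBIC))
# red label centre & yaw from label edge
hsv=cv2.cvtColor(c["image"],cv2.COLOR_BGR2HSV); m=((hsv[...,0]<8)|(hsv[...,0]>172))&(hsv[...,1]>130); m[:225]=0;m[260:]=0;m[:,:390]=0;m[:,440:]=0
r=cv2.boundingRect(m.astype(np.uint8)); e,d=ray(c,r[0]+r[2]/2,r[1]+r[3]/2); print(r,"label mid",e+d*(44-e[2])/d[2])
E
```

```text
12.7333 [413.40845853 211.5120308 ]
(397, 234, 25, 25) label mid [523.99069136 238.74032463  44.        ]
```

View pics/s3.png

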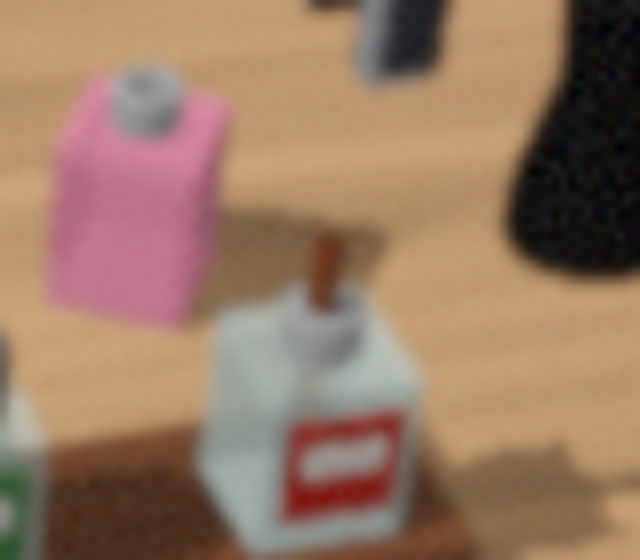

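The stick stands in the jar, released, top at scene (413,211.5) as expected for the floor. Now grasping the jar by its ±y sides.

```bash
python3 - <<'E'
from h import *
from rig import bot
x,y=482.5,254.5
bot.move_to([x,y,200],down(3.6))
bot.move_gripper(80,60)
bot.servo_line([x,y,85],speed=100)
hit=bot.servo_line([x,y,61],speed=50,until_force=8); print("hit",hit)
bot.move_gripper(38,60)
st=bot.read_state(); print(st["ee_pos"],st["grip_width"],st["grip_force"],st["ft_force"])
if st["grip_force"]>20 and not hit:
    bot.servo_line([x,y,199],speed=80); bot.dwell(.2)
    st=bot.read_state(); print(st["clock"],st["ee_pos"],st["grip_width"],st["grip_force"],st["ft_force"])
c=bot.read_camera("scene"); pickle.dump(c,open("s4.pkl","wb"))
u,v=proj(c,(500,y,185)).astype(int); print(u,v)
cv2.imwrite("pics/s4.png",cv2.resize(c["image"][v-60:v+60,u-70:u+70],None,fx=5,fy=5,interpolation=cv2.INTER_CUBIC))
E
```

```text
hit False
[482.79428749 254.63815518  61.49186508] 43.45340788030323 61.73404544591904 [-1.02278497  0.58951089  3.96091743]
19.1083 [482.4646586  254.46335194 198.83067597] 43.13858616184254 60.95695070922375 [-0.02096689 -0.21999059 -1.22585484]
421 185
```

View pics/s4.png

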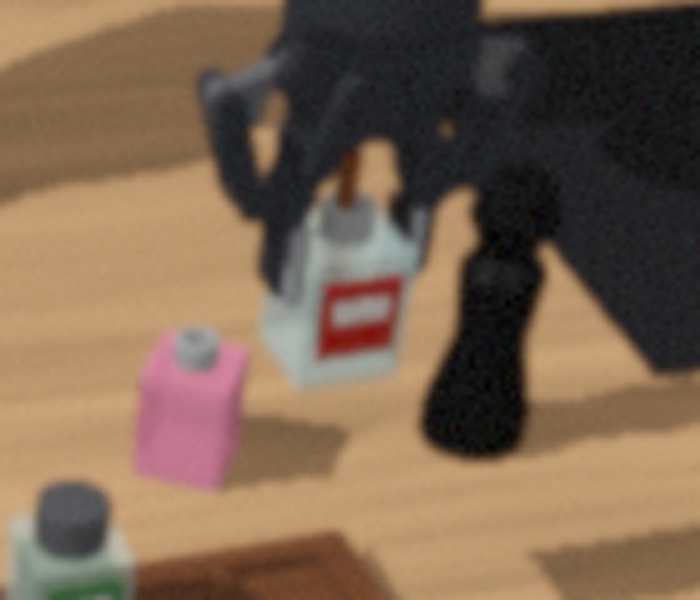

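The jar hangs upright from its plain sides with the stick in it, label at crop (360,320) clear of the fingers. Carrying it to the lens.

```bash
python3 - <<'E'
from h import *
from rig import bot
bot.servo_line([500,60,205],down(0),speed=150)
bot.servo_line([505,-130,205],down(-5),speed=150)
bot.servo_line([514.6,-252.8,199],down(-9),speed=90); bot.dwell(.3)
st=bot.read_state(); print(st["clock"],st["ee_pos"],st["grip_force"],st["joint_positions"].round(2))
for n in("scene","top"):
    c=bot.read_camera(n); pickle.dump(c,open(n+"5.pkl","wb"))
c=pickle.load(open("scene5.pkl","rb")); t=pickle.load(open("top5.pkl","rb"))
u,v=proj(c,(580,-265,180)).astype(int); u2,v2=proj(t,(580,-265,180)).astype(int); print(u,v,u2,v2)
f=lambda c,u,v:cv2.resize(c["image"][v-70:v+70,u-50:u+50],None,fx=4,fy=4,interpolation=cv2.INTER_CUBIC)
cv2.imwrite("pics/f5.png",np.hstack([f(c,u,v),f(t,u2,v2)]))
hsv=cv2.cvtColor(c["image"],cv2.COLOR_BGR2HSV); m=(((hsv[...,0]<8)|(hsv[...,0]>172))&(hsv[...,1]>130)); m[:v-70]=0;m[v+70:]=0;m[:,:u-50]=0;m[:,u+50:]=0
k,L,S,C=cv2.connectedComponentsWithStats(m.astype(np.uint8)); i=1+np.argmax(S[1:,4]); print(S[i],"expected label mid px",proj(c,(514.6+23.5*.988,-252.8-23.5*.156,182)))
E
```

```text
23.8417 [ 514.62079534 -252.67286519  199.04865054] 61.00296959280968 [-0.52  0.4   1.51  0.    1.23 -1.93]
156 243 435 225
[153 220  21  15 145] expected label mid px [163.0389824 227.6335831]
```

View pics/f5.png

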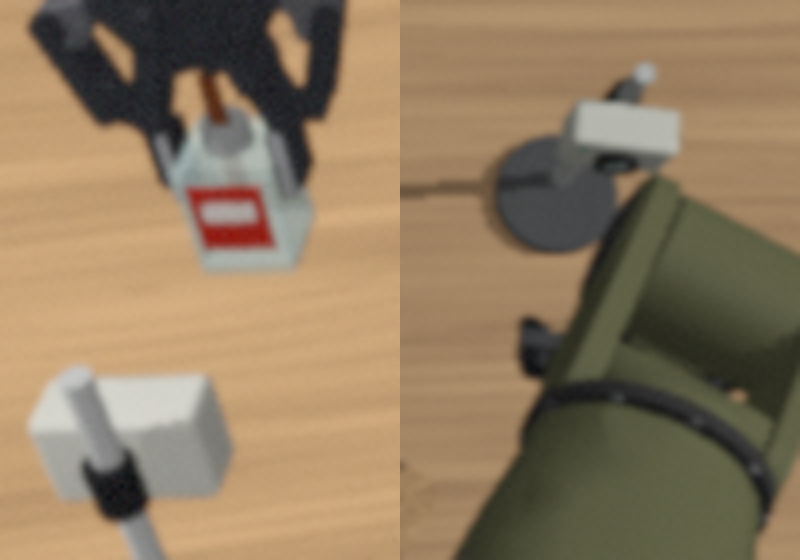

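The label sits at scene (163.5,227.5), as predicted. A last check on lens height and position from the head's edges: back face crop rows 430–497, lens at top (438.8,195).

```bash
python3 - <<'E'
from h import *
c=pickle.load(open("scene5.pkl","rb")); t=pickle.load(open("top5.pkl","rb"))
for v in (430,497):
    e,d=ray(c,106+170/4,173+v/4); print(e+d*(693-e[0])/d[0])
print("lens",onplane(t,438.8,195,182), proj(t,(656.4,-275.2,182)))
# head top face corners in top view (crop px) on z=203
for p in [(578,100),(680,110),(678,160),(572,145)]: print(onplane(t,385+(p[0]-400)/4,155+p[1]/4,203).round(1))
E
```

```text
[ 693.         -259.76434778  197.19742657]
[ 693.         -269.12515432  161.14216557]
lens [ 659.6259059  -277.75916619  182.        ] [437.88302522 196.24209323]
[ 692.7 -251.1  203. ]
[ 684.9 -314.7  203. ]
[ 652.5 -311.   203. ]
[ 663.4 -245.4  203. ]
```

```bash
python3 -c "
from rig import bot
print(bot.finish_job())"
```

```text
the job is handed in; nothing more can be done
None
```

I handed the job in with the arm still holding the jar upright in front of the lens, label towards it at about 12 cm by my measurements and the stick in the jar; the hand-in call returned no verdict.

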